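# Quick spin in the microcentrifuge

## Task

The tubes are already in the microcentrifuge: give them a quick spin. First switch it on at the mains rocker by pressing the rocker's raised upper half fully down, then push the open lid fully down without lifting it any further open, then press the wide short-spin key fully down and keep holding it: the program finishes while the key is still held down. Nothing has to be picked up: press no other key, and leave the other things on the bench where they are.

Things in the scene. Friction and masses are not known exactly. Their poses are not given: they have to be found in the camera images.
- centrifuge: White microcentrifuge, fixed, 226 wide (its y), 240 deep (x), 136 high with lid shut. Origin: centre of underside; x to its rear, y to its left seen from the front, z up; front roughly faces the robot. Grey panel on the front 84 mm slopes up rearward by 0.33 rad, from 86 mm high at x=-120 to 115 mm at x=-36; outward normal (-0.324, 0, 0.946). Behind: level deck 115 mm high with the rotor well.
- mains (a joint): Mains rocker, rad: 0 off (start), 0.36 fully on (end stop). Black, at the panel's right end, 29 mm long up the slope, 18 wide, two flat halves. Off: lower half parallel to the panel, upper (rear) half stands up by 0.36 rad. On: the upper half is pressed parallel to the panel. Needs 2 to 3 N there; stays as left. Pivot line along y through (-80, -90, 104.5) in the machine's frame. Bezel 1.5 mm.
- mains_press (a point): Point to press on the rocker: on the face of its upper half, on the middle line, 10 mm from the pivot line; moves with the rocker. 8 mm off the panel when off, 4.5 mm when fully on. Nothing else stands off the panel within 25 mm of it but the bezel.
- lid (a joint): Lid hinge, radians: 0 fully shut (end stop), starts open at 0.55 to 0.95, stop at 1.25. Stiff friction hinge along the lid's rear edge, parallel to the machine's y: the lid stays where it is left and takes 1 to 4 N at its front edge to push down.
- lid_hinge (a point): On the hinge line, middle of the lid's rear edge: (106, 0, 116.5) in the machine's frame.
- lid_push (a point): On the lid's outer face (up when shut; up and rearward when open), middle line, 112 mm from the hinge line, 22 mm from the front edge, 19.5 mm off the hinge plane; moves with the lid, down and frontward as it shuts. Shut: (-6, 0, 136) in the machine's frame. The lid is a grey plate with a round window, 134 long, 190 wide, 20 thick, its edge face rounded.
- short_key (a joint): Short-spin key, m: 0 up, 0.004 fully down (end stop). Slides into the panel along the panel's inward normal, sprung: 2 N to start, 5 N at the bottom; springs back when let go.
- short_key_top (a point): Centre of the top of the short-spin key: white bar 52 mm wide (machine's y), 14 mm up the slope, the widest key, in the lower row between the round start key and the square lid key (60 mm to each, centre to centre). Stands 7 mm off the panel when up, 3 mm when fully down. (-99.6, 22, 100.4) in the machine's frame when up.
- start_key (a joint): Start key, m (0 up, 0.004 down): round, 18 across, left end of the lower row; not to be pressed.
- open_key (a joint): Lid key, m (0 up, 0.004 down): square, 16 by 16, right of the short-spin key, 60 mm from it between centres; not to be pressed.
- up_key (a joint): Left arrow key, m (0 up, 0.004 down): square, 12 by 12, upper row; not to be pressed.
- down_key (a joint): Right arrow key, m (0 up, 0.004 down): square, 12 by 12, upper row, 35 mm left of the rocker; not to be pressed.
- rack: Blue tube rack with microtubes, 85 x 125 x 46 high, loose, beside the machine. Origin: centre of underside. Bystander.
- tip_box: Grey pipette-tip box with clear lid, 88 x 123 x 70 high, loose, beside the machine. Origin: centre of underside. Bystander.
- reagent: Jar with blue cap, 58 across, 105 high, loose, at the machine's left, near its rear. Origin: centre of underside. Bystander.
- dish: Round covered culture dish, 93 across, 16 high, loose, in front of the machine. Origin: centre of underside. Bystander.
- timer: White pocket timer, 65 x 70 x 17 high, loose, in front of the machine. Origin: centre of underside. Bystander.
- marker: Marker pen lying on the table, 140 long (its x), 14 across, loose, in front of the machine. Origin: under its middle. Bystander.

How it is judged:
By the outcome, as a careful person would: the job done as asked, in the order asked, and still so for the second after the job is handed in, while the arm keeps its last pose, push and grip.
It also fails if it takes over 42 s, if anything falls off the work surface, if the arm or the gripper's body presses on something with over 40 N, if the wrist force passes 120 N, or if a joint passes its speed limit or range.

## Robot

A 6-joint arm with a two-finger parallel gripper is mounted at the origin on the work surface. World frame = base frame: x ahead of the robot, y to its left, z up, the work surface at z = 0. Lengths are in mm, angles in rad, forces in N, time in s.
With the tool pointing down it reaches from about 275 to 1000 mm from the base axis. Payload 8.4 kg.
Tool frame: the origin (TCP) lies between the finger pads; the fingertips stand 25 mm ahead of it and the grasp point (between the pads) lies 6 mm ahead of it; z points along the fingers, y is the line along which they close (so a half turn about z gives the same grasp; the last joint's range is limited). The gripper opens to 85 mm and grips with 20 to 120 N. Pads are 22 mm wide; open, the fingers measure 114 mm over their backs; the gripper's body (76 mm by 85 mm) begins 54 mm behind the grasp point. The pads swing forward as they close: fully open they stand 13 mm farther back than shut.
Start: joints at [-1.241, 0.353, 1.633, -0, 1.155, -0.002], TCP at [203.589, -590.914, 256.281] pointing down, gripper open.
Joint ranges: [-2.63, 2.63], [-0.92, 2.1], [0.06, 2.66], [-1.3, 4.44], [0, 2.69], [-3.02, 3.02]. Speed limits (rad/s): [2.22, 2.22, 2.79, 3.14, 3.14, 3.14].

## Interface

Orientations are given as [roll, pitch, yaw] about the fixed x, y, z axes, in that order (R = Rz(yaw) Ry(pitch) Rx(roll)).
In Python, from rig import r, eyes, workorder gives the robot as it stands. The module is installed in compiled form; this text tells all that it offers.
- The arm moves only by the tool step_arm, never from a script. Its argument "moves" is a list of rows, each an object of numbers: "tx", "ty", "tz": the shift along the tool's x, y, z scaled (see below); "ax", "ay", "az": the turn, a rotation vector about the tool's x, y, z scaled (see below). In form: [{"tx": .., "ty": .., "tz": .., "ax": .., "ay": .., "az": ..}, ...]. A call has 1 to 5 rows; each row shifts and turns the commanded pose from where the row before left it, along the tool's axes as they then stand; what a row does not reach is not made up. The controller multiplies each number of a shift by 25 mm and each number of a turn by 90 degrees. A row lasts 1/8 s, in which the tool goes at most 62.5 mm and 10.7 degrees, less where a joint would pass 70% of its speed; a pose out of reach is approached as far as the arm can. A call with a number of a shift or a turn outside -1 to 1 is refused whole. A call with a gripper value outside its range is refused whole. "gripper" is the opening, from 0 (shut) to 1 (fully open), set as the call begins (left out, the last holds). The fingers move at their own pace and stop on an object; "newtons" is the grip in N (left out, the last holds). Time passes only in rows, so rows that do not move let the fingers close. It gives the time, the measured TCP pose, the force, the opening and the grip force at its end, in the units of the state.
- r.sense(): the state, without advancing time (a new reading comes with each control period).
- eyes.grab_frame(name): name is "scene" or "top"; returns (picture, depth): 480x640x3 uint8, red, green, blue; 480x640 float32, mm along the optical axis (not along the pixel's ray), 0 where there is no reading.
- eyes.camera_info(name): a dict with "intrinsics" (3x3 intrinsics, pixels), "cam_to_world" (4x4, takes a point from camera to world coordinates). Camera axes: x right, y up, looking along -z (the intrinsics and any distortion apply to the point x, -y, -z); pixel columns grow to the right and rows downward; lengths in mm; the calibration is good to about 2 mm. A picture is of the moment at which its call begins. camera_info takes no time and is no camera call.
- workorder.sign_off(): hands the job in; it is judged then, once.
The state is a dict: "clock": time; "qpos": joint angles; "qvel": joint speeds; "joint_efforts": joint torques, N m; "eef_pos": TCP position; "tcp_rot": TCP orientation; "contact_force": force on the tool from outside, world axes, zero at the start; "wrist_torque": the same for the moment, N m; "opening": opening from 0.0 (shut) to 1.0 (fully open); "grasp_force": force on a finger pad.
Only numpy, scipy, OpenCV 4.12 (cv2) and the standard library are available. Lean on these libraries where they do the work, as an engineer would, in place of code of your own. Each camera call takes 0.05 s, during which the arm holds its last target. There are 200 camera calls.

## Working session

There is one attempt and no reset: what is moved stays moved. The work goes in short steps, Python scripts to look and compute and a tool call to move; the robot and the scene stay as the last step left them, time stands still between calls to the robot, and variables do not carry over. Pictures are saved under pics/ and viewed, at most 10 in all, crops included, and the job is handed in when it is done.

Besides the shell and the picture viewer there is one more tool, called in YAML: its name, and indented under it one key for each argument. step_arm: Moves the arm, as the interface text tells. Its arguments: {"type":"object","properties":{"moves":{"type":"array","items":{"type":"object","properties":{"tx":{"type":"number"},"ty":{"type":"number"},"tz":{"type":"number"},"ax":{"type":"number"},"ay":{"type":"number"},"az":{"type":"number"}}}},"gripper":{"type":"number"},"newtons":{"type":"number"}},"required":["moves"]}

```bash
mkdir -p pics; cat > h.py <<'E'
import numpy as np, cv2
from rig import r, eyes, workorder
def world(name,depth):
    ci=eyes.camera_info(name);K=np.array(ci["intrinsics"]);T=np.array(ci["cam_to_world"])
    v,u=np.mgrid[0:480,0:640]
    X=(u-K[0,2])/K[0,0]*depth;Y=-(v-K[1,2])/K[1,1]*depth
    P=np.stack([X,Y,-depth,np.ones_like(depth)],-1)@T.T
    return P[...,:3]
E
python3 - <<'E'
from h import *
for n in("scene","top"):
    p,d=eyes.grab_frame(n);cv2.imwrite(f"pics/{n}0.png",p[...,::-1]);np.save(f"{n}0.npy",world(n,d));np.save(f"{n}0d.npy",d)
    ci=eyes.camera_info(n);print(n,{k:np.round(np.array(v),2).tolist() for k,v in ci.items()})
print(r.sense())
E
```

```text
scene {'intrinsics': [[484.36, 0.0, 312.85], [0.0, 484.36, 248.63], [0.0, 0.0, 1.0]], 'cam_to_world': [[-0.25, -0.75, 0.62, 1063.26], [0.97, -0.2, 0.14, 171.39], [0.02, 0.63, 0.77, 745.8], [0.0, 0.0, 0.0, 1.0]]}
top {'intrinsics': [[457.71, 0.0, 319.92], [0.0, 457.71, 233.92], [0.0, 0.0, 1.0]], 'cam_to_world': [[0.02, 0.98, -0.18, 404.66], [-1.0, 0.02, -0.0, 47.92], [0.0, 0.18, 0.98, 942.7], [0.0, 0.0, 0.0, 1.0]]}
{'clock': 0.1, 'qpos': array([-1.24142208e+00,  3.53581696e-01,  1.63405266e+00,  1.55218292e-05,
        1.15521759e+00, -2.39042336e-03]), 'qvel': array([ 0.00075824, -0.002347  , -0.00223403,  0.00068471, -0.00028761,
        0.00056602]), 'joint_efforts': array([-2.77008825e-03, -6.06360054e+01, -3.42820323e+01, -1.09334628e-04,
        3.78660159e-03, -9.09537363e-06]), 'eef_pos': array([ 203.45119822, -590.53819525,  255.6380272 ]), 'tcp_rot': array([-3.14033339e+00, -1.72029662e-05,  3.31758380e-01]), 'contact_force': array([-1.09275598,  0.18608365, -0.27209797]), 'wrist_torque': array([-0.01245009,  0.0590505 ,  0.01218609]), 'grasp_force': 0.0, 'opening': 1.003170313695175}
```

View pics/scene0.png

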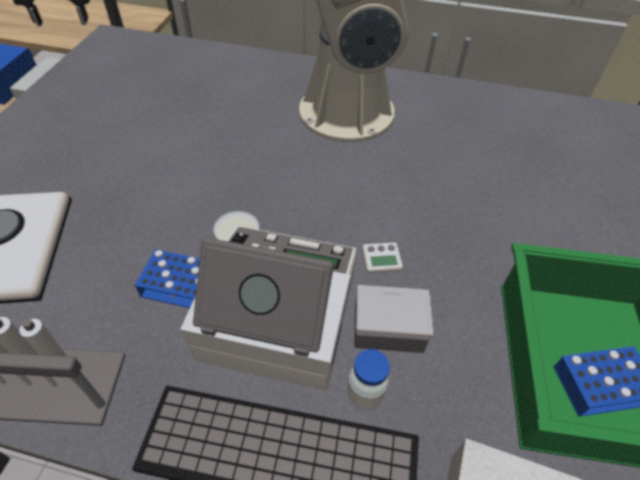

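View pics/top0.png

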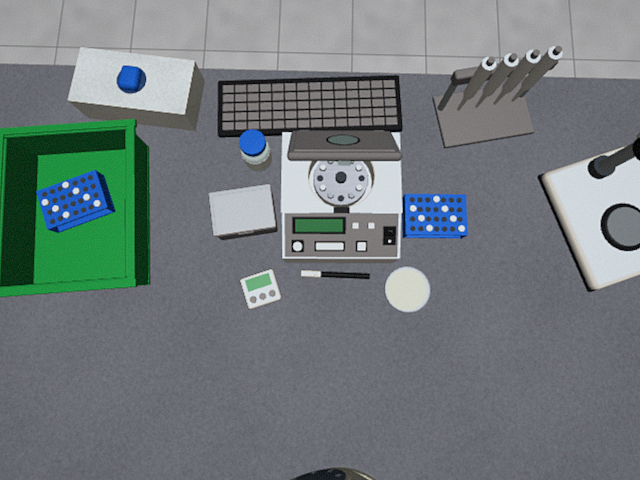

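The machine stands centrally at top-view columns 282–402 and rows 130–260, with its lid open. The rocker is near (389,235) and the short-spin key near (329,246). I'll zoom in on it.

```bash
python3 - <<'E'
from h import *
im=cv2.imread("pics/top0.png")[120:270,265:425]
cv2.imwrite("pics/topc.png",cv2.resize(im,None,fx=4,fy=4,interpolation=cv2.INTER_CUBIC)[:600])
W=np.load("top0.npy");S=np.load("scene0.npy")
for n,(u,v) in dict(start=(297,246),short=(329,246),open=(362,246),rock=(389,235),cornFL=(284,257),cornFR=(398,256),deckL=(288,200),deckR=(396,200),lid1=(295,148),lid2=(395,148),win=(343,140)).items(): print(n,W[v,u].round(1))
for n,(u,v) in dict(short=(304,243),lidFL=(325,258),lidFR=(207,246),lidBR=(203,325),lidBL=(316,340),lidmid=(290,260),lidlow=(255,325)).items(): print("S",n,S[v,u].round(1))
E
```

```text
start [533.9  91.7 100. ]
short [535.8  32.1  97.8]
open [537.1 -29.4  99. ]
rock [558.6 -79.3 102.5]
cornFL [515.  116.5  82.5]
cornFR [522.  -98.9  84.2]
deckL [618.9 110.9 111. ]
deckR [623.8 -91.2 111.5]
lid1 [679.4  94.2 221.8]
lid2 [687.2 -73.1 212.3]
win [708.   13.4 190.5]
S short [542.2  33.5 101.1]
S lidFL [567.8  76.9 104.9]
S lidFR [682.1 -69.  224.1]
S lidBR [755.1 -60.  133.6]
S lidBL [742.  104.3 143.6]
S lidmid [675.7  49.2 224.1]
S lidlow [743.8  16.  148.5]
```

View pics/topc.png

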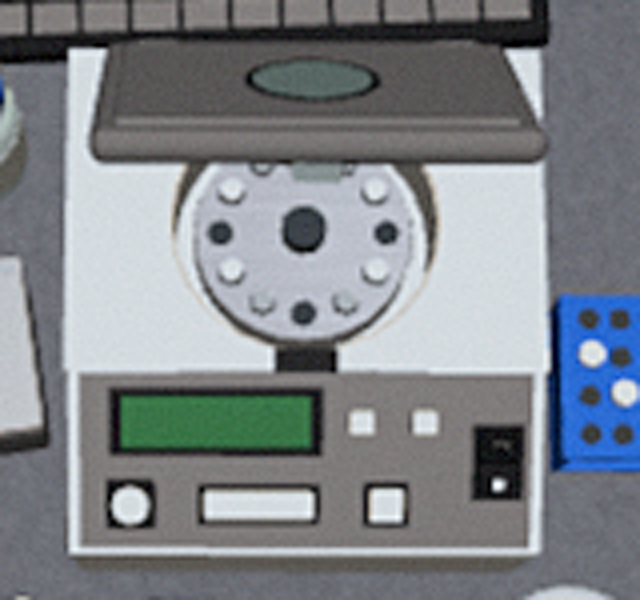

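The crop shows the short key at top pixel (329.7,246.3), start at (297.5,246.5), lid key at (361.5,246.5) and the rocker at (389.5,235.8). Next I'll fit the machine pose and lid angle from both views.

```bash
python3 - <<'E'
from h import *
from scipy.optimize import least_squares
def cent(n,u0,u1,v0,v1,th):
    g=cv2.imread(f"pics/{n}0.png",0)[v0:v1,u0:u1]; m=(g>th).astype(np.uint8)
    k,l,s,c=cv2.connectedComponentsWithStats(m)
    return [(int(s[i,4]),(c[i]+[u0,v0]).round(1).tolist()) for i in range(1,k) if s[i,4]>8]
print(cent("top",313,347,238,252,190)); print(cent("scene",230,352,226,262,175))
def proj(n,P):
    ci=eyes.camera_info(n);K=np.array(ci["intrinsics"]);T=np.linalg.inv(ci["cam_to_world"])
    q=P@T[:3,:3].T+T[:3,3]; return np.c_[K[0,0]*q[:,0]/-q[:,2]+K[0,2],-K[1,1]*q[:,1]/-q[:,2]+K[1,2]]
def mw(p,L): c,s=np.cos(p[2]),np.sin(p[2]);L=np.array(L,float);return np.c_[p[0]+c*L[:,0]-s*L[:,1],p[1]+s*L[:,0]+c*L[:,1],L[:,2]]
L=[(-99.6,82,100.4),(-99.6,22,100.4),(-99.6,-38,100.4)]
uv=np.array([(297.5,246.5),(329.7,246.3),(361.5,246.5)])
f=lambda p:np.ravel(proj("top",mw(p,L))-uv)
s=least_squares(f,[640,10,0.02],x_scale=[1,1,.01]);print(s.x,s.fun.round(1))
p=s.x
print("scene pred",proj("scene",mw(p,L+[(-80,-90,106)])).round(1).tolist())
print("top rocker pred",proj("top",mw(p,[(-80,-90,104.5)])))
S=np.load("scene0.npy");R=S[262:325,212:322].reshape(-1,3)
c=np.median(R,0);keep=np.ones(len(R),bool)
for _ in range(8):
    c=R[keep].mean(0);n=np.linalg.svd(R[keep]-c,full_matrices=False)[2][2];n*=np.sign(n[2]);keep=abs((R-c)@n)<3
print("lid n",n,keep.mean(),"angle",np.arctan2(np.hypot(n[0],n[1]),n[2]),"yaw",np.arctan2(n[1],n[0]))
print("hinge W",mw(p,[(106,0,116.5)]),"dist",(c-mw(p,[(106,0,116.5)])[0])@n)
E
```

```text
[(161, [329.1, 245.5])]
[(49, [232.4, 229.2]), (32, [251.0, 226.6]), (28, [271.0, 236.1]), (100, [304.0, 242.3]), (30, [337.8, 248.2])]
[6.34683267e+02 1.15734457e+01 2.47482821e-02] [-0.2 -0.1 -0.1  0.1  0.3 -0.1]
scene pred [[337.5, 246.1], [303.8, 239.8], [270.7, 233.6], [238.7, 234.4]]
top rocker pred [[389.76638128 235.67774325]]
lid n [0.77753629 0.01941166 0.62853839] 0.9772005772005772 angle 0.8911237565385189 yaw 0.02496041842795501
hinge W [[740.65080742  14.19649577 116.5       ]] dist 21.706178510472952
```

step_arm:
  moves:
    - {"az": 0.098}
    - {"az": 0.098}
    - {"ay": 0.105}
    - {"ay": 0.105}
    - {}
  gripper: 0

```text
schema error: expected keys tx, ty, tz, ax, ay, az
```

```bash
cat >> h.py <<'E'
from scipy.spatial.transform import Rotation as Ro
PM=np.array([637.5,12.3,0.0248])
RM=Ro.from_euler("z",PM[2]).as_matrix()
def mw(L): return RM@np.array(L,float)+[PM[0],PM[1],0]
e=np.array([.946,0,.324]);nn=np.array([-.324,0,.946])
def plan(tip,fl=25):
    """tip target in the machine frame -> remaining tool shift (units of 25 mm)"""
    s=r.sense();R=Ro.from_euler("xyz",s["tcp_rot"]).as_matrix()
    t=s["eef_pos"]+fl*R[:,2]
    print("clk",round(s["clock"],2),"rot",s["tcp_rot"].round(3),"tip(machine)",(RM.T@(t-[PM[0],PM[1],0])).round(1),"shift/25",(R.T@(mw(tip)-t)/25).round(2),"F",s["contact_force"].round(1),"open",round(s["opening"],2))
ROCK=np.array([-80,-90,104.5])+15*e
KEY=np.array([-99.6,22,100.4])
E
python3 -c "
from h import *
plan(ROCK+40*nn)"
```

```text
clk 0.1 rot [-3.14  -0.     0.332] tip(machine) [-448.9 -591.9  230.6] shift/25 [ 20.18 -14.66   3.36] F [-1.1  0.2 -0.3] open 1.0
```

step_arm:
  moves:
    - {"tx": 0,"ty": 0,"tz": 0,"ax": 0,"ay": 0,"az": 0.098}
    - {"tx": 0,"ty": 0,"tz": 0,"ax": 0,"ay": 0,"az": 0.098}
    - {"tx": 0,"ty": 0,"tz": 0,"ax": 0,"ay": 0.105,"az": 0}
    - {"tx": 0,"ty": 0,"tz": 0,"ax": 0,"ay": 0.105,"az": 0}
    - {"tx": 0,"ty": 0,"tz": 0,"ax": 0,"ay": 0,"az": 0}
  gripper: 0

```text
clock: 0.72
eef_pos: [201.5, -590.6, 255.3]
tcp_rot: [-3.139, -0.33, 0.02]
contact_force: [0.1, 0.7, 0.2]
opening: 0.003
grasp_force: 0.0
```

```bash
python3 -c "
from h import *
plan(ROCK+40*nn)"
```

```text
clk 0.72 rot [-3.139 -0.33   0.02 ] tip(machine) [-442.7 -591.9  231.7] shift/25 [ 12.58 -20.13   7.92] F [0.1 0.7 0.2] open 0.0
```

step_arm:
  moves:
    - {"tx": 0.6,"ty": -1,"tz": 0.2,"ax": 0,"ay": 0,"az": 0}
    - {"tx": 0.6,"ty": -1,"tz": 0.2,"ax": 0,"ay": 0,"az": 0}
    - {"tx": 0.6,"ty": -1,"tz": 0.2,"ax": 0,"ay": 0,"az": 0}
    - {"tx": 0.6,"ty": -1,"tz": 0.2,"ax": 0,"ay": 0,"az": 0}
    - {"tx": 0.6,"ty": -1,"tz": 0.2,"ax": 0,"ay": 0,"az": 0}

```text
clock: 1.35
eef_pos: [280.4, -463.1, 256.9]
tcp_rot: [3.141, -0.327, 0.025]
contact_force: [0.1, 0.3, -0.0]
opening: -0.002
grasp_force: 0.0
```

step_arm:
  moves:
    - {"tx": 0.6,"ty": -1,"tz": 0.2,"ax": 0,"ay": 0,"az": 0}
    - {"tx": 0.6,"ty": -1,"tz": 0.2,"ax": 0,"ay": 0,"az": 0}
    - {"tx": 0.6,"ty": -1,"tz": 0.2,"ax": 0,"ay": 0,"az": 0}
    - {"tx": 0.6,"ty": -1,"tz": 0.2,"ax": 0,"ay": 0,"az": 0}
    - {"tx": 0.6,"ty": -1,"tz": 0.2,"ax": 0,"ay": 0,"az": 0}

```text
clock: 1.98
eef_pos: [356.3, -336.2, 257.7]
tcp_rot: [3.14, -0.327, 0.025]
contact_force: [1.0, -0.6, -0.1]
opening: 0.003
grasp_force: 0.0
```

step_arm:
  moves:
    - {"tx": 0.6,"ty": -1,"tz": 0.2,"ax": 0,"ay": 0,"az": 0}
    - {"tx": 0.6,"ty": -1,"tz": 0.2,"ax": 0,"ay": 0,"az": 0}
    - {"tx": 0.6,"ty": -1,"tz": 0.2,"ax": 0,"ay": 0,"az": 0}
    - {"tx": 0.6,"ty": -1,"tz": 0.2,"ax": 0,"ay": 0,"az": 0}
    - {"tx": 0.6,"ty": -1,"tz": 0.2,"ax": 0,"ay": 0,"az": 0}

```text
clock: 2.6
eef_pos: [432.4, -209.3, 258.5]
tcp_rot: [3.14, -0.328, 0.025]
contact_force: [-0.5, -0.2, -0.3]
opening: -0.002
grasp_force: 0.0
```

```bash
python3 -c "
from h import *
plan(ROCK+40*nn)"
```

```text
clk 2.6 rot [ 3.14  -0.328  0.025] tip(machine) [-202.5 -216.5  234.8] shift/25 [ 3.56 -5.06  4.9 ] F [-0.5 -0.2 -0.3] open -0.0
```

step_arm:
  moves:
    - {"tx": 0.71,"ty": -1,"tz": 0.9,"ax": 0,"ay": 0,"az": 0}
    - {"tx": 0.71,"ty": -1,"tz": 0.9,"ax": 0,"ay": 0,"az": 0}
    - {"tx": 0.71,"ty": -1,"tz": 0.9,"ax": 0,"ay": 0,"az": 0}
    - {"tx": 0.71,"ty": -1,"tz": 0.9,"ax": 0,"ay": 0,"az": 0}
    - {"tx": 0.71,"ty": -1,"tz": 0.9,"ax": 0,"ay": 0,"az": 0}

```text
clock: 3.22
eef_pos: [550.4, -80.8, 180.3]
tcp_rot: [3.14, -0.33, 0.026]
contact_force: [-0.3, -1.1, 0.6]
opening: 0.001
grasp_force: 0.0
```

step_arm:
  moves:
    - {"tx": 0,"ty": 0,"tz": 0,"ax": 0,"ay": 0,"az": 0}
    - {"tx": 0,"ty": 0,"tz": 0,"ax": 0,"ay": 0,"az": 0}

```text
clock: 3.48
eef_pos: [549.1, -82.0, 180.6]
tcp_rot: [3.141, -0.329, 0.026]
contact_force: [0.4, 1.0, 0.3]
opening: -0.002
grasp_force: 0.0
```

```bash
python3 -c "
from h import *
plan(ROCK+5*nn)
a,_=eyes.grab_frame('top');b,_=eyes.grab_frame('scene')
A=cv2.resize(a[170:270,330:430,::-1],(400,400));B=cv2.resize(b[200:300,200:300,::-1],(400,400))
cv2.imwrite('pics/pre.png',np.hstack([A,B]))"
```

```text
clk 3.48 rot [ 3.141 -0.329  0.026] tip(machine) [-82.6 -92.1 156.9] shift/25 [ 0.02 -0.08  1.82] F [0.4 1.  0.3] open -0.0
```

View pics/pre.png

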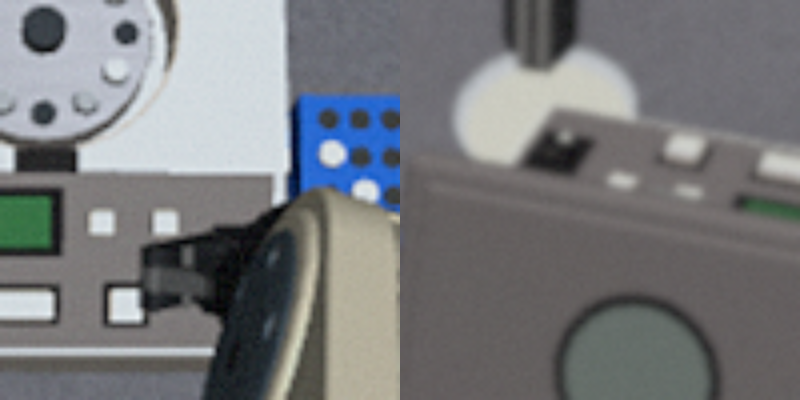

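The fingertip hovers over the rocker in both views: right half tip at (540,65), rocker at (560,150). Descending.

step_arm:
  moves:
    - {"tx": 0,"ty": -0.08,"tz": 0.5,"ax": 0,"ay": 0,"az": 0}
    - {"tx": 0,"ty": 0,"tz": 0.5,"ax": 0,"ay": 0,"az": 0}
    - {"tx": 0,"ty": 0,"tz": 0.5,"ax": 0,"ay": 0,"az": 0}
    - {"tx": 0,"ty": 0,"tz": 0.1,"ax": 0,"ay": 0,"az": 0}
    - {"tx": 0,"ty": 0,"tz": 0,"ax": 0,"ay": 0,"az": 0}

```text
clock: 4.2
eef_pos: [561.9, -80.2, 142.2]
tcp_rot: [-3.141, -0.329, 0.024]
contact_force: [0.8, -0.7, -0.2]
opening: -0.002
grasp_force: 0.0
```

```bash
python3 -c "
from h import *
plan(ROCK)"
```

```text
clk 4.2 rot [-3.141 -0.329  0.024] tip(machine) [-69.8 -90.6 118.6] shift/25 [ 0.03 -0.02  0.4 ] F [ 0.8 -0.7 -0.2] open -0.0
```

step_arm:
  moves:
    - {"tx": 0,"ty": 0,"tz": 0.08,"ax": 0,"ay": 0,"az": 0}
    - {"tx": 0,"ty": 0,"tz": 0.08,"ax": 0,"ay": 0,"az": 0}
    - {"tx": 0,"ty": 0,"tz": 0,"ax": 0,"ay": 0,"az": 0}

```text
clock: 4.58
eef_pos: [563.3, -80.1, 139.0]
tcp_rot: [3.142, -0.33, 0.024]
contact_force: [1.1, 0.1, -0.7]
opening: -0.0
grasp_force: 0.0
```

step_arm:
  moves:
    - {"tx": 0,"ty": 0,"tz": 0.08,"ax": 0,"ay": 0,"az": 0}
    - {"tx": 0,"ty": 0,"tz": 0,"ax": 0,"ay": 0,"az": 0}

```text
clock: 4.82
eef_pos: [564.3, -80.2, 137.2]
tcp_rot: [3.141, -0.331, 0.024]
contact_force: [0.2, 0.6, 1.7]
opening: 0.001
grasp_force: 0.5
```

step_arm:
  moves:
    - {"tx": 0,"ty": 0,"tz": 0.08,"ax": 0,"ay": 0,"az": 0}
    - {"tx": 0,"ty": 0,"tz": 0,"ax": 0,"ay": 0,"az": 0}

```text
clock: 5.08
eef_pos: [564.8, -80.2, 135.1]
tcp_rot: [3.142, -0.33, 0.024]
contact_force: [0.3, 1.0, 1.1]
opening: -0.001
grasp_force: 0.6
```

```bash
python3 -c "
from h import *
plan(ROCK)"
```

```text
clk 5.08 rot [ 3.142 -0.33   0.024] tip(machine) [-66.9 -90.6 111.5] shift/25 [ 0.01 -0.03  0.09] F [0.3 1.  1.1] open -0.0
```

step_arm:
  moves:
    - {"tx": 0,"ty": 0,"tz": 0.08,"ax": 0,"ay": 0,"az": 0}
    - {"tx": 0,"ty": 0,"tz": 0,"ax": 0,"ay": 0,"az": 0}

```text
clock: 5.32
eef_pos: [565.4, -80.1, 133.4]
tcp_rot: [3.142, -0.33, 0.024]
contact_force: [-1.0, 0.6, 5.0]
opening: -0.001
grasp_force: 2.6
```

step_arm:
  moves:
    - {"tx": 0,"ty": 0,"tz": 0.06,"ax": 0,"ay": 0,"az": 0}
    - {"tx": 0,"ty": 0,"tz": 0,"ax": 0,"ay": 0,"az": 0}

```text
clock: 5.58
eef_pos: [565.6, -80.2, 133.1]
tcp_rot: [3.142, -0.331, 0.024]
contact_force: [-11.4, -0.6, 23.2]
opening: 0.001
grasp_force: 13.3
```

```bash
python3 -c "
from h import *
plan(ROCK)"
```

```text
clk 5.58 rot [ 3.142 -0.331  0.024] tip(machine) [-66.  -90.7 109.4] shift/25 [ 0.01 -0.03  0.01] F [-11.4  -0.6  23.2] open 0.0
```

The rocker hit its end stop exactly where predicted, with 25 N. Retracting, then turning the tool vertical and checking.

step_arm:
  moves:
    - {"tx": 0,"ty": 0,"tz": -1,"ax": 0,"ay": 0,"az": 0}
    - {"tx": 0,"ty": 0,"tz": -1,"ax": 0,"ay": 0,"az": 0}
    - {"tx": 0,"ty": 0,"tz": -1,"ax": 0,"ay": -0.105,"az": 0}
    - {"tx": 0,"ty": 0,"tz": -1,"ax": 0,"ay": -0.105,"az": 0}
    - {"tx": 0,"ty": 0,"tz": -1,"ax": 0,"ay": 0,"az": 0}

```text
clock: 6.2
eef_pos: [538.3, -80.8, 253.0]
tcp_rot: [3.141, 0.003, 0.024]
contact_force: [-0.2, 0.1, -0.2]
opening: -0.0
grasp_force: 0.0
```

step_arm:
  moves:
    - {"tx": 0,"ty": -0.7,"tz": -1,"ax": 0,"ay": 0,"az": 0}
    - {"tx": 0,"ty": -0.7,"tz": -0.6,"ax": 0,"ay": 0,"az": 0}
    - {"tx": 0,"ty": 0,"tz": 0,"ax": 0,"ay": 0,"az": 0}
    - {"tx": 0,"ty": 0,"tz": 0,"ax": 0,"ay": 0,"az": 0}

```text
clock: 6.7
eef_pos: [535.9, -45.8, 291.4]
tcp_rot: [3.141, 0.001, 0.025]
contact_force: [-0.2, 0.4, -0.1]
opening: 0.003
grasp_force: 0.0
```

```bash
python3 -c "
from h import *
plan([90,0,265])
b,_=eyes.grab_frame('scene')
cv2.imwrite('pics/post.png',cv2.resize(b[190:310,190:350,::-1],(800,600),interpolation=cv2.INTER_CUBIC))"
```

```text
clk 6.7 rot [3.141e+00 1.000e-03 2.500e-02] tip(machine) [-103.   -55.6  266.4] shift/25 [ 7.72 -2.22  0.05] F [-0.2  0.4 -0.1] open 0.0
```

View pics/post.png

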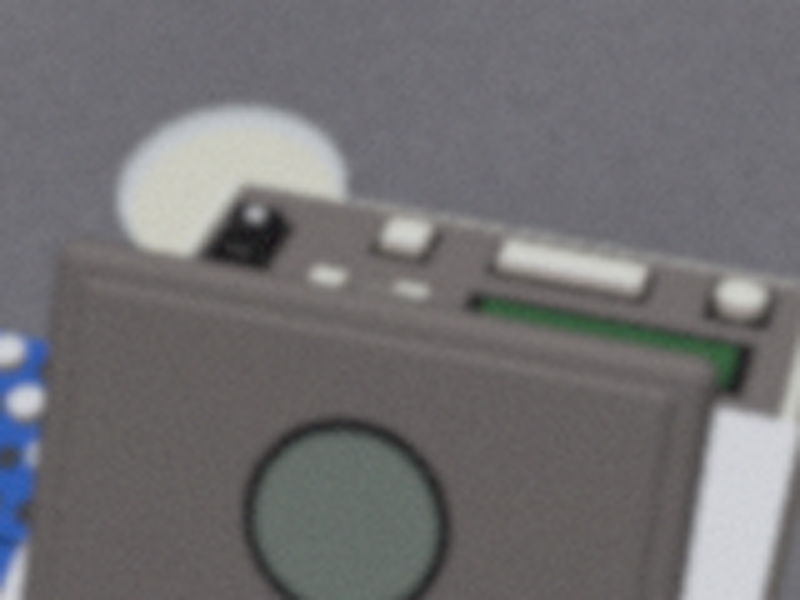

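The rocker at (245,235) now lies flat at its rear half, and the lid hasn't moved. Next I go over and behind the lid's front edge.

step_arm:
  moves:
    - {"tx": 0.8,"ty": -0.45,"tz": 0,"ax": 0,"ay": 0,"az": 0}
    - {"tx": 1,"ty": -0.45,"tz": 0,"ax": 0,"ay": 0,"az": 0}
    - {"tx": 1,"ty": -0.45,"tz": 0,"ax": 0,"ay": 0,"az": 0}
    - {"tx": 1,"ty": -0.45,"tz": 0,"ax": 0,"ay": 0,"az": 0}
    - {"tx": 1,"ty": -0.42,"tz": 0,"ax": 0,"ay": 0,"az": 0}

```text
clock: 7.38
eef_pos: [655.5, 12.3, 291.1]
tcp_rot: [3.141, 0.002, 0.023]
contact_force: [0.3, 0.3, -0.3]
opening: 0.001
grasp_force: 0.0
```

step_arm:
  moves:
    - {"tx": 1,"ty": 0,"tz": 0,"ax": 0,"ay": 0,"az": 0}
    - {"tx": 1,"ty": 0,"tz": 0,"ax": 0,"ay": 0,"az": 0}
    - {"tx": 0.9,"ty": 0,"tz": 0,"ax": 0,"ay": 0,"az": 0}
    - {"tx": 0,"ty": 0,"tz": 0.6,"ax": 0,"ay": 0,"az": 0}
    - {"tx": 0,"ty": 0,"tz": 0.6,"ax": 0,"ay": 0,"az": 0}

```text
clock: 8.0
eef_pos: [726.4, 13.9, 260.1]
tcp_rot: [3.142, 0.003, 0.024]
contact_force: [-0.7, -0.1, -0.1]
opening: -0.001
grasp_force: 0.0
```

step_arm:
  moves:
    - {"tx": 0,"ty": 0,"tz": 0,"ax": 0,"ay": 0,"az": 0}
    - {"tx": 0,"ty": 0,"tz": 0,"ax": 0,"ay": 0,"az": 0}

```text
clock: 8.25
eef_pos: [727.2, 14.2, 262.5]
tcp_rot: [3.142, 0.0, 0.024]
contact_force: [0.5, 1.2, 0.4]
opening: 0.001
grasp_force: 0.0
```

```bash
python3 -c "
from h import *
plan([61.8,0,215.9])"
```

```text
clk 8.25 rot [3.142 0.    0.024] tip(machine) [ 89.7  -0.3 237.5] shift/25 [-1.12 -0.01  0.87] F [0.5 1.2 0.4] open 0.0
```

step_arm:
  moves:
    - {"tx": -0.56,"ty": 0,"tz": 0.43,"ax": 0,"ay": 0,"az": 0}
    - {"tx": -0.56,"ty": 0,"tz": 0.43,"ax": 0,"ay": 0,"az": 0}
    - {"tx": -0.36,"ty": 0,"tz": 0.25,"ax": 0,"ay": 0,"az": 0}
    - {"tx": -0.36,"ty": 0,"tz": 0.25,"ax": 0,"ay": 0,"az": 0}
    - {"tx": 0,"ty": 0,"tz": 0,"ax": 0,"ay": 0,"az": 0}

```text
clock: 8.88
eef_pos: [681.1, 13.2, 228.4]
tcp_rot: [-3.142, 0.0, 0.024]
contact_force: [0.6, -0.0, 0.2]
opening: 0.004
grasp_force: 0.0
```

```bash
python3 -c "
from h import *
plan([43.9,0,203.5])"
```

```text
clk 8.88 rot [-3.142  0.     0.024] tip(machine) [ 4.360e+01 -2.000e-01  2.034e+02] shift/25 [ 0.01 -0.01 -0.  ] F [ 0.6 -0.   0.2] open 0.0
```

step_arm:
  moves:
    - {"tx": -0.32,"ty": 0,"tz": 0.33,"ax": 0,"ay": 0,"az": 0}
    - {"tx": -0.32,"ty": 0,"tz": 0.33,"ax": 0,"ay": 0,"az": 0}

```text
clock: 9.12
eef_pos: [665.5, 12.8, 211.5]
tcp_rot: [-3.142, -0.001, 0.024]
contact_force: [3.1, 0.1, 0.6]
opening: 0.001
grasp_force: 1.2
```

```bash
python3 -c "
from h import *
plan([28,0,187.3])
b,d=eyes.grab_frame('scene')
cv2.imwrite('pics/lid1.png',cv2.resize(b[170:350,170:410,::-1],(800,600),interpolation=cv2.INTER_CUBIC))"
```

```text
clk 9.12 rot [-3.142e+00 -1.000e-03  2.400e-02] tip(machine) [ 28.   -0.2 186.5] shift/25 [-0.   -0.01 -0.03] F [3.1 0.1 0.6] open 0.0
```

View pics/lid1.png

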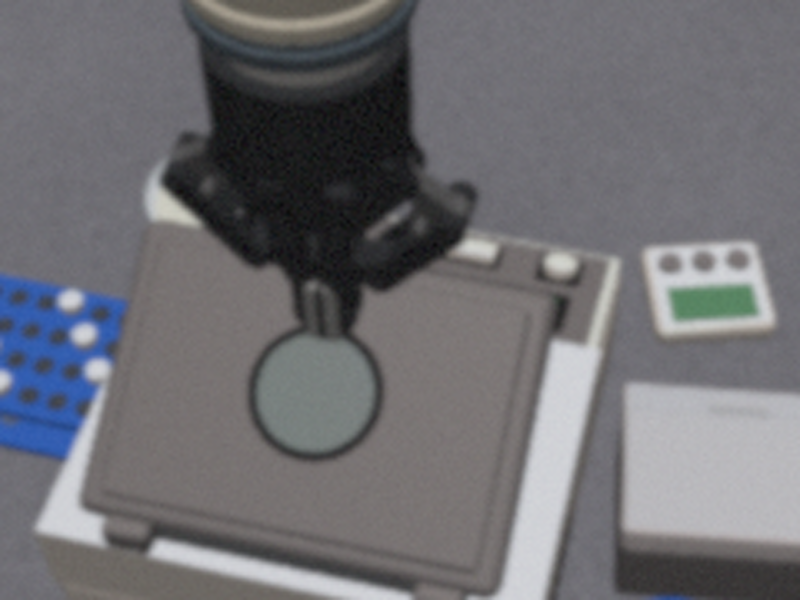

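The fingertip at (325,330) is on the lid's outer face, and the lid is closing. Continuing along the arc.

step_arm:
  moves:
    - {"tx": -0.25,"ty": 0,"tz": 0.38,"ax": 0,"ay": 0,"az": 0}
    - {"tx": -0.25,"ty": 0,"tz": 0.38,"ax": 0,"ay": 0,"az": 0}
    - {"tx": -0.13,"ty": 0,"tz": 0.32,"ax": 0,"ay": 0,"az": 0}
    - {"tx": -0.13,"ty": 0,"tz": 0.32,"ax": 0,"ay": 0,"az": 0}
    - {"tx": -0.08,"ty": 0,"tz": 0.25,"ax": 0,"ay": 0,"az": 0}

```text
clock: 9.8
eef_pos: [644.2, 12.3, 170.0]
tcp_rot: [-3.142, 0.001, 0.024]
contact_force: [-0.7, 0.6, 2.7]
opening: -0.004
grasp_force: 1.2
```

step_arm:
  moves:
    - {"tx": -0.08,"ty": 0,"tz": 0.25,"ax": 0,"ay": 0,"az": 0}
    - {"tx": 0,"ty": 0,"tz": 0,"ax": 0,"ay": 0,"az": 0}

```text
clock: 10.05
eef_pos: [642.3, 12.2, 163.7]
tcp_rot: [-3.142, 0.001, 0.024]
contact_force: [-0.2, 0.2, 0.5]
opening: 0.002
grasp_force: 0.0
```

```bash
python3 -c "
from h import *
plan([5,0,136])"
```

```text
clk 10.05 rot [-3.142e+00  1.000e-03  2.400e-02] tip(machine) [  4.8  -0.2 138.7] shift/25 [ 0.01 -0.01  0.11] F [-0.2  0.2  0.5] open 0.0
```

step_arm:
  moves:
    - {"tx": 0,"ty": 0,"tz": 0.08,"ax": 0,"ay": 0,"az": 0}
    - {"tx": 0,"ty": 0,"tz": 0,"ax": 0,"ay": 0,"az": 0}

```text
clock: 10.3
eef_pos: [642.6, 12.3, 162.3]
tcp_rot: [-3.142, 0.0, 0.024]
contact_force: [-0.1, -1.4, 0.4]
opening: -0.0
grasp_force: 0.0
```

step_arm:
  moves:
    - {"tx": 0,"ty": 0,"tz": 0.06,"ax": 0,"ay": 0,"az": 0}
    - {"tx": 0,"ty": 0,"tz": 0,"ax": 0,"ay": 0,"az": 0}

```text
clock: 10.55
eef_pos: [642.6, 12.2, 161.1]
tcp_rot: [3.142, 0.0, 0.024]
contact_force: [-1.7, 0.3, 2.8]
opening: -0.003
grasp_force: 1.5
```

```bash
python3 -c "
from h import *
plan([5,0,136])"
```

```text
clk 10.55 rot [3.142 0.    0.024] tip(machine) [  5.1  -0.2 136.1] shift/25 [-0.   -0.01  0.  ] F [-1.7  0.3  2.8] open -0.0
```

step_arm:
  moves:
    - {"tx": 0,"ty": 0,"tz": 0.05,"ax": 0,"ay": 0,"az": 0}
    - {"tx": 0,"ty": 0,"tz": 0,"ax": 0,"ay": 0,"az": 0}

```text
clock: 10.8
eef_pos: [642.6, 12.3, 160.9]
tcp_rot: [3.142, -0.0, 0.024]
contact_force: [-5.3, 0.1, 12.4]
opening: -0.001
grasp_force: 6.3
```

step_arm:
  moves:
    - {"tx": 0,"ty": 0,"tz": 0.03,"ax": 0,"ay": 0,"az": 0}
    - {"tx": 0,"ty": 0,"tz": 0,"ax": 0,"ay": 0,"az": 0}

```text
clock: 11.05
eef_pos: [642.6, 12.3, 160.9]
tcp_rot: [-3.142, -0.0, 0.024]
contact_force: [-7.3, -0.4, 17.9]
opening: 0.007
grasp_force: 9.1
```

The lid is hard on its stop. Lifting off, tilting back to the panel normal, then moving to the key.

step_arm:
  moves:
    - {"tx": 0,"ty": 0,"tz": -1,"ax": 0,"ay": 0,"az": 0}
    - {"tx": 0,"ty": 0,"tz": -0.8,"ax": 0,"ay": 0,"az": 0}
    - {"tx": -1,"ty": 0,"tz": 0,"ax": 0,"ay": 0.105,"az": 0}
    - {"tx": -1,"ty": 0,"tz": 0,"ax": 0,"ay": 0.105,"az": 0}
    - {"tx": -1,"ty": -0.4,"tz": 0,"ax": 0,"ay": 0,"az": 0}

```text
clock: 11.68
eef_pos: [565.8, 20.1, 191.3]
tcp_rot: [-3.142, -0.331, 0.023]
contact_force: [-0.9, -0.3, 0.4]
opening: 0.001
grasp_force: 0.0
```

step_arm:
  moves:
    - {"tx": -0.5,"ty": -0.4,"tz": 0,"ax": 0,"ay": 0,"az": 0}
    - {"tx": 0,"ty": 0,"tz": 0,"ax": 0,"ay": 0,"az": 0}

```text
clock: 11.92
eef_pos: [557.5, 30.9, 188.1]
tcp_rot: [3.142, -0.33, 0.025]
contact_force: [1.3, -0.5, 0.7]
opening: 0.002
grasp_force: 0.0
```

```bash
python3 -c "
from h import *
plan(KEY+12*nn)
b,d=eyes.grab_frame('scene')
cv2.imwrite('pics/lid2.png',cv2.resize(b[170:350,170:410,::-1],(800,600),interpolation=cv2.INTER_CUBIC))"
```

```text
clk 11.93 rot [ 3.142 -0.33   0.025] tip(machine) [-71.4  20.6 164.4] shift/25 [-1.9  -0.06  1.58] F [ 1.3 -0.5  0.7] open 0.0
```

View pics/lid2.png

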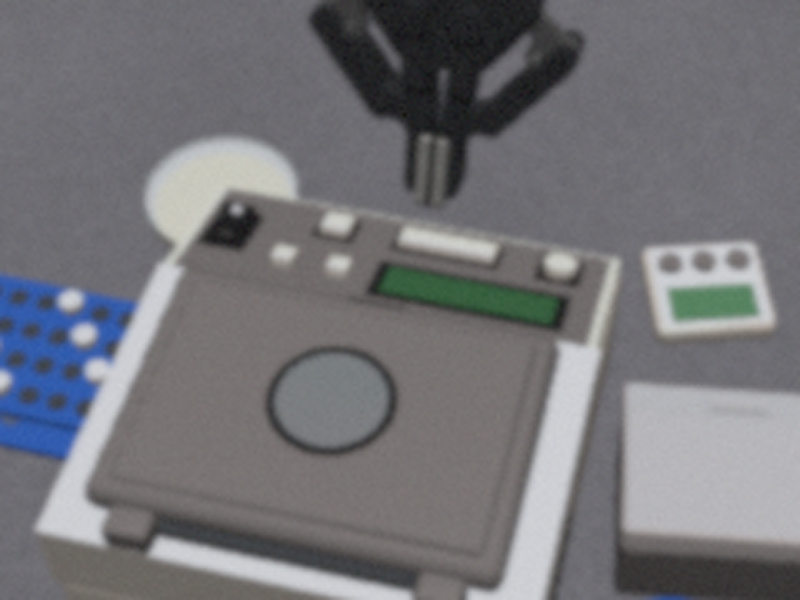

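The lid is shut and the short key is at (447,245), below and in front of the tip at (430,195). Approaching it.

step_arm:
  moves:
    - {"tx": -0.95,"ty": -0.06,"tz": 0,"ax": 0,"ay": 0,"az": 0}
    - {"tx": -0.95,"ty": 0,"tz": 0.3,"ax": 0,"ay": 0,"az": 0}
    - {"tx": 0,"ty": 0,"tz": 0.6,"ax": 0,"ay": 0,"az": 0}
    - {"tx": 0,"ty": 0,"tz": 0.6,"ax": 0,"ay": 0,"az": 0}
    - {"tx": 0,"ty": 0,"tz": 0,"ax": 0,"ay": 0,"az": 0}

```text
clock: 12.6
eef_pos: [525.2, 30.9, 135.7]
tcp_rot: [3.142, -0.329, 0.024]
contact_force: [-0.2, -0.3, -0.2]
opening: 0.003
grasp_force: 0.0
```

```bash
python3 -c "
from h import *
plan(KEY)"
```

```text
clk 12.6 rot [ 3.142 -0.329  0.024] tip(machine) [-103.7   21.4  112. ] shift/25 [ 0.01 -0.03  0.49] F [-0.2 -0.3 -0.2] open 0.0
```

step_arm:
  moves:
    - {"tx": 0,"ty": 0,"tz": 0.2,"ax": 0,"ay": 0,"az": 0}
    - {"tx": 0,"ty": 0,"tz": 0.2,"ax": 0,"ay": 0,"az": 0}
    - {"tx": 0,"ty": 0,"tz": 0.1,"ax": 0,"ay": 0,"az": 0}
    - {"tx": 0,"ty": 0,"tz": 0.08,"ax": 0,"ay": 0,"az": 0}
    - {"tx": 0,"ty": 0,"tz": 0,"ax": 0,"ay": 0,"az": 0}

```text
clock: 13.22
eef_pos: [529.0, 31.0, 123.2]
tcp_rot: [-3.142, -0.33, 0.024]
contact_force: [-1.7, -0.7, 3.3]
opening: 0.005
grasp_force: 1.4
```

step_arm:
  moves:
    - {"tx": 0,"ty": 0,"tz": 0.08,"ax": 0,"ay": 0,"az": 0}
    - {"tx": 0,"ty": 0,"tz": 0,"ax": 0,"ay": 0,"az": 0}

```text
clock: 13.48
eef_pos: [529.6, 31.1, 121.3]
tcp_rot: [3.142, -0.33, 0.024]
contact_force: [-1.7, 0.3, 3.2]
opening: 0.001
grasp_force: 2.2
```

step_arm:
  moves:
    - {"tx": 0,"ty": 0,"tz": 0.05,"ax": 0,"ay": 0,"az": 0}
    - {"tx": 0,"ty": 0,"tz": 0,"ax": 0,"ay": 0,"az": 0}

```text
clock: 13.72
eef_pos: [529.9, 31.1, 120.5]
tcp_rot: [-3.142, -0.33, 0.024]
contact_force: [-7.2, -0.1, 13.2]
opening: 0.001
grasp_force: 7.2
```

```bash
python3 -c "
from h import *
plan(KEY-4*nn)"
```

```text
clk 13.72 rot [-3.142 -0.33   0.024] tip(machine) [-99.   21.4  96.8] shift/25 [ 0.02 -0.02  0.02] F [-7.2 -0.1 13.2] open 0.0
```

The key is bottomed at 15 N. I'll add a slight margin, hold, and check the display.

step_arm:
  moves:
    - {"tx": 0,"ty": 0,"tz": 0.02,"ax": 0,"ay": 0,"az": 0}
    - {"tx": 0,"ty": 0,"tz": 0,"ax": 0,"ay": 0,"az": 0}
    - {"tx": 0,"ty": 0,"tz": 0,"ax": 0,"ay": 0,"az": 0}
    - {"tx": 0,"ty": 0,"tz": 0,"ax": 0,"ay": 0,"az": 0}
    - {"tx": 0,"ty": 0,"tz": 0,"ax": 0,"ay": 0,"az": 0}

```text
clock: 14.35
eef_pos: [530.0, 31.1, 120.4]
tcp_rot: [-3.142, -0.33, 0.024]
contact_force: [-10.8, -0.1, 20.3]
opening: 0.003
grasp_force: 11.4
```

step_arm:
  moves:
    - {"tx": 0,"ty": 0,"tz": 0,"ax": 0,"ay": 0,"az": 0}
    - {"tx": 0,"ty": 0,"tz": 0,"ax": 0,"ay": 0,"az": 0}
    - {"tx": 0,"ty": 0,"tz": 0,"ax": 0,"ay": 0,"az": 0}
    - {"tx": 0,"ty": 0,"tz": 0,"ax": 0,"ay": 0,"az": 0}
    - {"tx": 0,"ty": 0,"tz": 0,"ax": 0,"ay": 0,"az": 0}

```text
clock: 14.98
eef_pos: [529.9, 31.1, 120.3]
tcp_rot: [-3.142, -0.33, 0.024]
contact_force: [-11.0, -0.3, 20.2]
opening: 0.006
grasp_force: 11.4
```

step_arm:
  moves:
    - {"tx": 0,"ty": 0,"tz": 0,"ax": 0,"ay": 0,"az": 0}
    - {"tx": 0,"ty": 0,"tz": 0,"ax": 0,"ay": 0,"az": 0}
    - {"tx": 0,"ty": 0,"tz": 0,"ax": 0,"ay": 0,"az": 0}
    - {"tx": 0,"ty": 0,"tz": 0,"ax": 0,"ay": 0,"az": 0}
    - {"tx": 0,"ty": 0,"tz": 0,"ax": 0,"ay": 0,"az": 0}

```text
clock: 15.6
eef_pos: [530.0, 31.1, 120.4]
tcp_rot: [-3.142, -0.33, 0.024]
contact_force: [-11.0, -0.3, 19.8]
opening: -0.001
grasp_force: 11.4
```

step_arm:
  moves:
    - {"tx": 0,"ty": 0,"tz": 0,"ax": 0,"ay": 0,"az": 0}
    - {"tx": 0,"ty": 0,"tz": 0,"ax": 0,"ay": 0,"az": 0}
    - {"tx": 0,"ty": 0,"tz": 0,"ax": 0,"ay": 0,"az": 0}
    - {"tx": 0,"ty": 0,"tz": 0,"ax": 0,"ay": 0,"az": 0}
    - {"tx": 0,"ty": 0,"tz": 0,"ax": 0,"ay": 0,"az": 0}

```text
clock: 16.23
eef_pos: [529.9, 31.1, 120.4]
tcp_rot: [3.142, -0.33, 0.024]
contact_force: [-11.1, -0.8, 20.5]
opening: -0.001
grasp_force: 11.4
```

step_arm:
  moves:
    - {"tx": 0,"ty": 0,"tz": 0,"ax": 0,"ay": 0,"az": 0}
    - {"tx": 0,"ty": 0,"tz": 0,"ax": 0,"ay": 0,"az": 0}
    - {"tx": 0,"ty": 0,"tz": 0,"ax": 0,"ay": 0,"az": 0}
    - {"tx": 0,"ty": 0,"tz": 0,"ax": 0,"ay": 0,"az": 0}
    - {"tx": 0,"ty": 0,"tz": 0,"ax": 0,"ay": 0,"az": 0}

```text
clock: 16.85
eef_pos: [530.0, 31.1, 120.4]
tcp_rot: [-3.142, -0.33, 0.024]
contact_force: [-9.9, -0.1, 20.0]
opening: 0.003
grasp_force: 11.4
```

```bash
python3 -c "
from h import *
plan(KEY-4*nn)
b,d=eyes.grab_frame('scene')
cv2.imwrite('pics/key.png',cv2.resize(b[170:350,170:410,::-1],(800,600),interpolation=cv2.INTER_CUBIC))"
```

```text
clk 16.85 rot [-3.142 -0.33   0.024] tip(machine) [-98.9  21.4  96.7] shift/25 [ 0.02 -0.02  0.01] F [-9.9 -0.1 20. ] open 0.0
```

View pics/key.png

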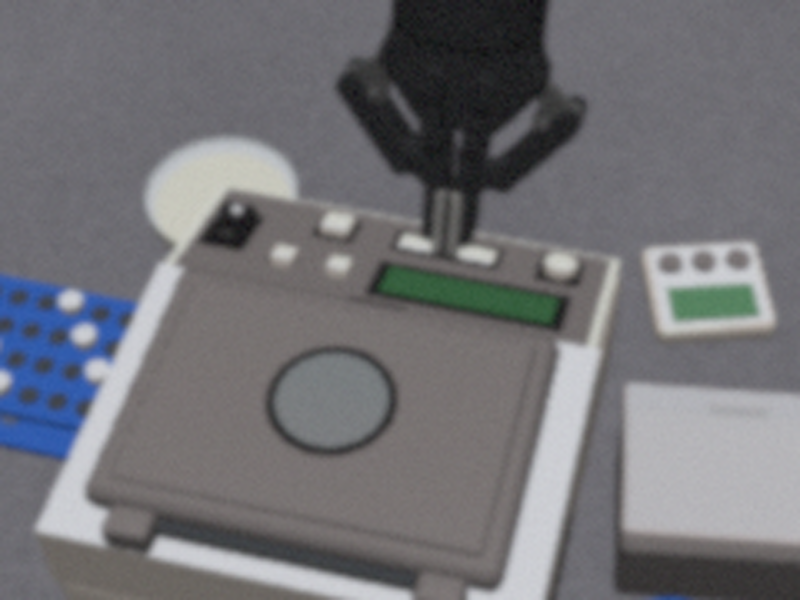

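The finger at (450,235) is centred on the short key and holding it down. The lid is shut, the rocker is on, and no other key is touched. Handing in while still holding.

```bash
python3 -c "
from h import *
print(workorder.sign_off())"
```

```text
the job is handed in; nothing more can be done
None
```

I switched the mains rocker on, pushed the lid fully shut, then pressed the short-spin key to its stop and was still holding it when I handed the job in at about 17 s; the display showed no visible sign of the program finishing, and no verdict came back.

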